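Hold a valve cartridge's spring compressed in the lever press

ROBOT

A 7-joint arm with a two-finger parallel gripper is mounted at the origin on a cart in front of the work surface, level with it; the furniture and walls round the work are solid. World frame = base frame: x ahead of the robot, y to its left, z up, the work surface at z = 0. Lengths are in mm, angles in rad, forces in N, time in s.
With the tool pointing down it reaches from about 425 to 875 mm from the base axis. Payload 8.4 kg.
Tool frame: the origin (TCP) lies on the centre line of the jaws, within the pads' length; the fingertips stand 17 mm ahead of it and the grasp point (between the pads) lies 2 mm behind it; z points along the fingers, y is the line along which they close (so a half turn about z gives the same grasp; the last joint's range is limited). The gripper opens to 87 mm and grips with 3 to 60 N. Pads are 19 mm wide; open, the fingers measure 117 mm over their backs; the gripper's body (75 mm by 190 mm) begins 51 mm behind the grasp point.
Start: joints at [-1.387, 0.333, 0.04, 1.465, -0.013, 1.343, -0.059], TCP at [181.382, 624.151, 239.546] pointing down, gripper open.
Joint ranges: [-2.58, 2.58], [-0.38, 2.09], [-1.3, 1.39], [0.25, 2.4], [-1.5, 4.64], [0.08, 2.09], [-2.65, 2.65]. Speed limits (rad/s): [2.22, 2.22, 2.79, 2.79, 3.14, 3.14, 3.14].

INTERFACE

Orientations are given as a unit quaternion [w, x, y, z].
In Python, from plant import ctrl gives the robot as it stands.
- The arm moves only by the shell command python3 inch.py 'ROWS' [FORCE]. ROWS is 1 to 10 rows, parted by a bar, with the numbers parted by spaces; each row has 7 numbers: the opening from 0.0 (shut) to 1.0 (fully open), then dx, dy, dz in shares of the most that a row can go, 1 being 50 mm, then a rotation vector rx, ry, rz in rad; each row shifts and turns the commanded pose from where the row before left it, along the tool's axes as they then stand; what a row does not reach is not made up. A row lasts 1/10 s, in which the tool goes at most 50 mm and 0.15 rad, less where a joint would pass 70% of its speed; a pose out of reach is approached as far as the arm can. The fingers move at their own pace and stop on an object; FORCE is the grip in N (left out, the last holds). Time passes only in rows, so rows that do not move let the fingers close. It prints the time, the measured TCP pose, the force, the opening and the grip force at its end. Input that does not fit is refused with a message, and nothing moves.
- ctrl.read_state(): the state, without advancing time (a new reading comes with each control period).
- ctrl.capture(name): name is "side" or "top"; returns the picture (480x640x3 uint8, red, green, blue); there is no depth.
- ctrl.calibration(name): a dict with "K" (3x3 intrinsics, pixels), "dist" ([k1, k2, p1, p2, k3] as OpenCV has them; the pictures are not rectified), "rvec" (rotation vector, rad) and "tvec" (3), from world to camera coordinates, as OpenCV has them. Camera axes: x right, y down, z forward; pixel columns grow to the right and rows downward; lengths in mm; the calibration is good to about 2 mm. A picture is of the moment at which its call begins. calibration takes no time and is no camera call.
- ctrl.hand_in(): hands the job in; it is judged then, once.
The state is a dict: "time_s": time; "joint_positions": joint angles; "joint_vel": joint speeds; "tau": joint torques, N m; "ee_pos": TCP position; "eef_rot": TCP orientation; "wrist_force": force on the tool from outside, world axes, zero at the start; "wrist_torque": the same for the moment, N m; "width": opening from 0.0 (shut) to 1.0 (fully open); "grasp_force": force on a finger pad.
Only numpy, scipy, OpenCV 4.12 (cv2) and the standard library are available. Lean on these libraries where they do the work, as an engineer would, in place of code of your own. Each camera call takes 0.05 s, during which the arm holds its last target. There are 200 camera calls.

TASK

The retaining ring of the brass relief-valve cartridge has to come out, and for that its spring must be held compressed in the green lever press: pull the press's loading drawer right out by its bow handle, stand the cartridge upright in the round nest of the drawer, let go of it, and push the drawer fully home under the ram. Then take the black ball knob and pull the lever down until the lever is level, which pushes the spring cap about 8 mm into the cartridge, and finish while still holding the knob there: the lever springs back if it is let go, and a colleague will be working on the ring. Leave the other things on the bench where they are.

Things in the scene. Friction and masses are not known exactly. Their poses are not given: they have to be found in the camera images.
- press: green hand lever press, fixed; base plate 225 x 160 mm, 16 mm thick; a head 64 mm wide overhangs the drawer, underside 135 mm and top 219 mm above the bench, its front face 28 mm in front of the ram's axis. Origin: on the bench surface, straight under the ram's axis. x points from its front (drawer, lever) to its back (column), z up, y left as the robot sees it
- drawer_handle (a point): middle of the steel bow handle of the loading drawer: a level round bar 12 mm thick, 76 mm long, parallel to the press's y axis, 45 mm above the bench, with a 38 mm gap to the grey front plate behind it (plate 112 mm wide, top 62 mm above the bench). Moves with the drawer; axes as the press's. 115 mm in front of the ram's axis when home
- loading_drawer (a joint): how far the drawer is out: 0 = fully home (nest under the ram, at a hard stop), 0.115 m = fully out (hard stop); it slides along the press's -x and stays where it is left (friction 2 N)
- nest (a point): centre of the floor of the round nest in the aluminium drawer: 39 mm in diameter, 10 mm deep, mouth slightly chamfered; floor 30 mm and drawer top 40 mm above the bench. Moves with the drawer; axes as the press's
- cartridge: loose brass relief-valve cartridge, 0.15 to 0.3 kg, standing upright on the bench; round foot 36 mm in diameter and 14 mm high, above it a round housing 34 mm in diameter up to 48 mm; on top the steel spring cap, a stem 16 mm in diameter that rises to 62 mm. Origin: centre of the underside; z axis = its axis, upward
- spring_cap (a joint): how far the spring cap is pushed into the cartridge: 0 = released, 0.008 m wanted, 0.012 m = spring solid; about 6 N to start, then 2 N per mm
- press_ram: vertical steel ram of the press, its foot 25 mm in diameter; moved by the lever through a pinion, 13.85 mm down per radian of the lever; the underside of its foot is 102 mm above the bench when the lever is up (10 mm above the cap of a seated cartridge). Origin: centre of the underside of the foot
- press_lever: hand lever, a rod 11 mm thick, on the press's right side. At rest it points up and slightly to the front, 74.5 degrees above level; level after 1.30 rad, end stop at 1.55. A spring returns it: 2 N at the knob at first, 8 to 10 N when level with a cartridge in place. Origin: on its turning axis, parallel to the press's y, 26 mm behind the ram's axis, 175 mm above the bench, in the middle plane
- ball_knob (a point): black ball knob 32 mm in diameter at the end of the lever. This point: its centre, 150 mm from the lever's turning axis and 80 mm to the press's right (-y) of the ram's axis; about 320 mm above the bench at rest (14 mm in front of the ram's axis), 175 mm when the lever is level (124 mm in front of it)
- pliers_combi: pliers with red handles, 182 mm long, lying left of the press; bystander
- oil_can: green oil bottle with a red spout, 57 mm in diameter, 156 mm tall, left of the press; bystander
- bin_blue: blue open bin with small parts, 151 x 105 x 65 mm, right of the press; bystander
- screwdriver_red: red screwdriver 199 mm long, lying at the left; bystander
- hex_key: black hex key, 92 mm long, lying at the left; bystander

How it is judged (in metres and radians):
On the way, in this order (a step that is already met when the one before it is completed fails the run):
1. the loading drawer is pulled out (value of joint loading_drawer above 0.095 m), for 0.1 s.
2. the cartridge stands upright on the floor of the nest, let go, with the drawer still out (value of joint loading_drawer above 0.07 m and distance between cartridge and nest below 0.004 m and angle between cartridge's own z axis and vertical below 0.08 rad and contact force between the fingers and cartridge below 0.1 N), for 0.2 s.
3. the drawer is fully home with the cartridge in it (value of joint loading_drawer below 0.004 m and distance between cartridge and nest below 0.004 m and value of joint spring_cap below 0.001 m), for 0.1 s.
At the end, for the whole second after the job is handed in: the fingers hold the ball knob so that the ram presses the spring cap 6 to 10 mm into the cartridge (lever level within about 8 degrees), with the drawer home within 4 mm, and the cartridge upright on the floor of the nest (within 4 mm), untouched by the robot (value of joint spring_cap between 0.006 and 0.01 m and contact force between press_ram and cartridge above 8 N and contact force between the fingers and press_lever above 2 N and contact force between each of the arm, the fingers and cartridge below 0.1 N and value of joint loading_drawer below 0.004 m and distance between cartridge and nest below 0.004 m and angle between cartridge's own z axis and vertical below 0.08 rad); the arm keeps its last pose, push and grip.
It fails at once if a bystander (pliers, oil bottle, blue bin, screwdriver, hex key) is moved by more than 25 mm (distance of any of pliers_combi, oil_can, bin_blue, screwdriver_red, hex_key from where it was at the start of the episode above 0.025 m).
It also fails if it takes over 72 s, if anything falls off the work surface, if the arm or the gripper's body presses on something with over 40 N, if the wrist force passes 120 N, or if a joint passes its speed limit or range.

## Working session

There is one attempt and no reset: what is moved stays moved. The work goes in short steps, Python scripts to look and compute and a shell command to move; the robot and the scene stay as the last step left them, time stands still between calls to the robot, and variables do not carry over. Pictures are saved under pics/ and viewed, at most 10 in all, crops included, and the job is handed in when it is done.

```bash
ls; mkdir -p pics
python3 - <<'E'
from plant import ctrl
import cv2
for n in("side","top"):
    cv2.imwrite(f"pics/{n}0.png",ctrl.capture(n)[:,:,::-1]); print(ctrl.calibration(n))
print(ctrl.read_state())
E
```

```text
inch.py
pics
plant.py
{'K': array([[438.89518928,   0.        , 323.20411151],
       [  0.        , 438.89518928, 241.89410345],
       [  0.        ,   0.        ,   1.        ]]), 'dist': array([-0.08793044,  0.        ,  0.        ,  0.        ,  0.        ]), 'rvec': array([ 2.02218483, -0.58231668,  0.32625276]), 'tvec': array([-463.92353392,  378.7434265 ,  901.02319647])}
{'K': array([[476.26469226,   0.        , 319.41398761],
       [  0.        , 476.26469226, 242.79877889],
       [  0.        ,   0.        ,   1.        ]]), 'dist': array([0.0030724, 0.       , 0.       , 0.       , 0.       ]), 'rvec': array([ 2.15873715, -2.19790542,  0.10476696]), 'tvec': array([  96.25222282,  617.97973177, 1281.44253242])}
{'time_s': 0.1, 'joint_positions': array([-1.38719223,  0.333832  ,  0.03988061,  1.46618013, -0.01342747,
        1.34332556, -0.0585186 ]), 'joint_vel': array([ 0.00156093, -0.0019507 ,  0.00010182, -0.00261829,  0.00097202,
        0.00122364,  0.00068101]), 'tau': array([ 4.67346676e-03, -6.57818198e+01,  1.34037953e+00, -4.04708862e+01,
       -5.97043172e-02,  4.10956016e-02,  9.16280214e-05]), 'ee_pos': array([181.28701914, 623.78157086, 238.7549534 ]), 'eef_rot': array([-6.75349429e-05,  1.40954677e-01,  9.90015774e-01, -7.36423889e-04]), 'wrist_force': array([ 0.25698956,  0.685473  , -0.13786137]), 'wrist_torque': array([ 0.00435574,  0.01684465, -0.01255299]), 'grasp_force': 0.0, 'width': 1.0007682730984266}
```

View pics/side0.png

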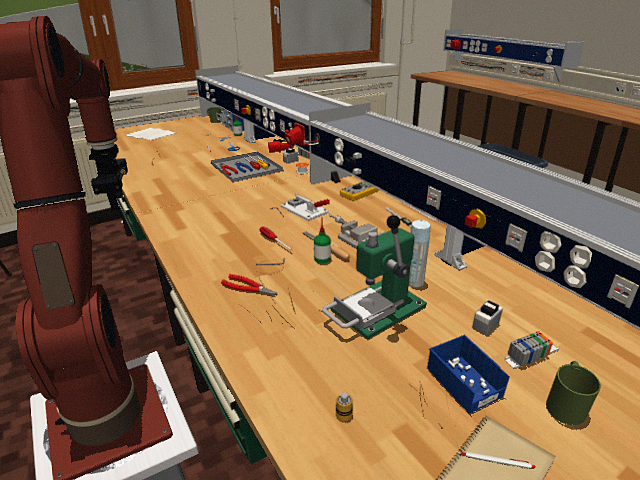

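View pics/top0.png

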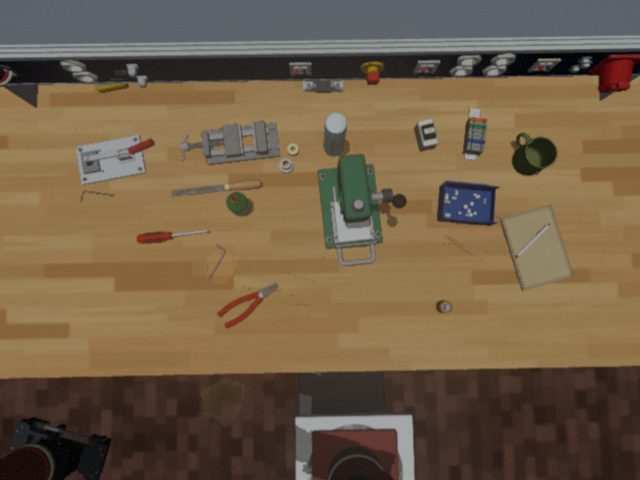

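Side view: press at about (385,290), handle bar at (345,322), knob (393,222) and cartridge (344,405). Top view: cartridge at (445,307), handle bar at (357,262), knob (399,201). Now I'll measure these with masks.

```bash
cat > h.py <<'E'
import numpy as np, cv2
from plant import ctrl
from scipy.spatial.transform import Rotation as R
def ray(n,uv):
    c=ctrl.calibration(n); M=cv2.Rodrigues(c["rvec"])[0]
    p=cv2.undistortPoints(np.array([[uv]],float),c["K"],c["dist"])[0,0]
    d=M.T@np.array([p[0],p[1],1]); return -M.T@c["tvec"], d/np.linalg.norm(d)
def onz(n,uv,z):
    o,d=ray(n,uv); return o+d*(z-o[2])/d[2]
def tri(a,b):
    o1,d1=ray("side",a);o2,d2=ray("top",b)
    t=np.linalg.lstsq(np.c_[d1,-d2],o2-o1,rcond=None)[0]
    p,q=o1+t[0]*d1,o2+t[1]*d2; return (p+q)/2,np.linalg.norm(p-q)
def proj(n,P):
    c=ctrl.calibration(n); return cv2.projectPoints(np.array(P,float).reshape(-1,1,3),c["rvec"],c["tvec"],c["K"],c["dist"])[0][:,0]
def tool(delta):  # world delta -> tool axes
    q=ctrl.read_state()["eef_rot"]; return R.from_quat([*q[1:],q[0]]).inv().apply(delta)
def blobs(img,m,x0,y0,x1,y1,amin=15):
    k=np.zeros_like(m);k[y0:y1,x0:x1]=m[y0:y1,x0:x1]
    n,l,s,c=cv2.connectedComponentsWithStats(k.astype(np.uint8))
    return [(s[i].tolist(),c[i].round(1).tolist()) for i in range(1,n) if s[i][4]>=amin]
E
python3 - <<'E'
from h import *
t=cv2.imread("pics/top0.png");s=cv2.imread("pics/side0.png")
A=cv2.resize(t[145:325,305:465],None,fx=3.2,fy=3.2,interpolation=cv2.INTER_CUBIC)
B=cv2.resize(s[200:425,310:440],None,fx=2.56,fy=2.56,interpolation=cv2.INTER_CUBIC)
o=np.zeros((576,A.shape[1]+B.shape[1],3),np.uint8);o[:,:A.shape[1]]=A;o[:,A.shape[1]:]=B
cv2.imwrite("pics/c0.png",o);print(A.shape,B.shape)
hs=cv2.cvtColor(s,cv2.COLOR_BGR2HSV);ht=cv2.cvtColor(t,cv2.COLOR_BGR2HSV)
print("knob side",blobs(s,hs[...,2]<50,380,208,405,236)); print("knob top",blobs(t,ht[...,2]<50,388,190,412,212))
g=lambda h:(h[...,0]>50)&(h[...,0]<90)&(h[...,1]>100)
m=g(ht);print("green top",blobs(t,m,310,145,390,260,30))
for q in(t,s):pass
ct=t[297:318,434:456];print(ht[297:318:2,434:456:2,1]);print(ht[297:318:2,434:456:2,2])
E
```

```text
(576, 512, 3) (576, 333, 3)
knob side [([387, 216, 18, 18, 176], [393.8, 223.1])]
knob top []
green top []
[[123 122 122 119 121 122 120 122 122 121 120]
 [122 118 122 126 126 123 127 120 119 125 123]
 [128 130 137 131 150 158 135 137 129 131 128]
 [130 142 138 156 130  40  17  47 129 137 130]
 [135 153 131 167  45  29  18  16  56 137 130]
 [135 147 137 166  31  35  15  13  35 136 135]
 [135 141 162 165  61  22  15  14  62 140 135]
 [129 133 142 152 143  65  39  62 147 136 129]
 [133 133 134 137 138 142 144 142 136 134 133]
 [126 128 126 124 123 123 124 124 123 127 128]
 [118 120 120 119 121 123 119 118 118 123 116]]
[[149 150 149 150 150 149 149 148 149 150 149]
 [150 149 148 142 132 141 143 149 150 147 149]
 [146 139 110  76  80 116 117 130 142 144 145]
 [145 108  61  75 112 121 118 109 119 141 143]
 [142  90  64 101 120  97 114 127 104 132 145]
 [142  90  67  97 114  88 133 135 101 131 142]
 [144 112  60  91 112 105 121 129  99 131 142]
 [144 142 104  72 105 113 112 111 123 141 144]
 [144 144 143 127 126 126 129 138 141 143 142]
 [148 147 146 148 149 147 146 148 149 148 146]
 [151 151 151 150 152 151 152 153 153 151 152]]
```

View pics/c0.png

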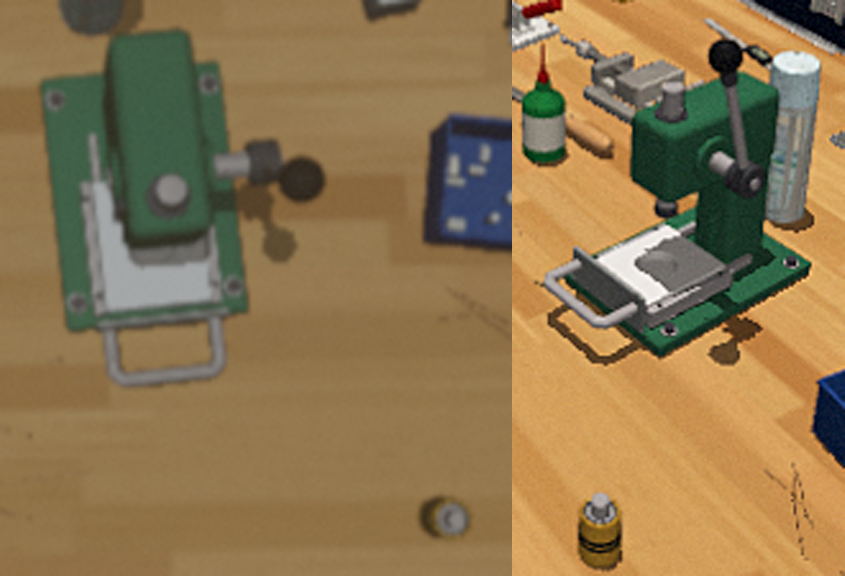

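The crop shows the handle bar's middle at about (358,262.5) in the top picture, the knob at (399,201), the cap at (446,307) and all four base corners.

Run:
```python
from h import *
t=cv2.imread("pics/top0.png");s=cv2.imread("pics/side0.png")
hs=cv2.cvtColor(s,cv2.COLOR_BGR2HSV);ht=cv2.cvtColor(t,cv2.COLOR_BGR2HSV)
C=lambda x,y:(x/3.2+304.7,y/3.2+144.7)
S=lambda x,y:((x-512)/2.56+309.7,y/2.56+199.7)
print("knob",tri((393.4,222),C(301,179)))
cs=[onz("top",C(*p),16) for p in((66,328),(247,310),(42,82),(218,62))]
for c in cs:print(c.round(1))
f=cs[0]-cs[1];b=cs[2]-cs[3];l=cs[2]-cs[0];r=cs[3]-cs[1]
print([np.linalg.norm(v).round(1) for v in(f,b,l,r)])
print("yaw",[np.degrees(np.arctan2(v[1],v[0])).round(2) for v in(l,r)],[np.degrees(np.arctan2(-v[0],v[1])).round(2) for v in(f,b)])
# bar
print("bar",onz("top",C(169,376),45),"ends",onz("top",C(112,380),45),onz("top",C(225,371),45))
print("cyl ram top",tri(S(673,92),C(170,190)), "bar corners tri",tri(S(556,282),C(114,381)),tri(S(605,322),C(222,372)))
bl=blobs(t,ht[...,1]<75,434,297,456,318);print(bl)
print("cap62",onz("top",bl[0][1],62),"tri",tri(S(600,502),bl[0][1]))
m=(ht[...,1]>145)|(ht[...,2]<112)
```

```text
knob (array([682.18788154, -85.80719044, 318.44253627]), np.float64(1.4919569676359328))
[608.1  68.9  16. ]
[621.  -88.4  16. ]
[825.2  85.8  16. ]
[840.5 -69.4  16. ]
[np.float64(157.8), np.float64(155.9), np.float64(217.8), np.float64(220.4)]
yaw [np.float64(4.45), np.float64(4.94)] [np.float64(4.68), np.float64(5.63)]
bar [563.57062241 -16.7480798   45.        ] ends [561.05706345  31.47323402  45.        ] [566.94715749 -64.1882753   45.        ]
cyl ram top (array([689.3601022 ,  -4.32404562, 243.39926677]), np.float64(2.1254824486414177)) bar corners tri (array([566.27711206,  26.3149803 ,  41.6340432 ]), np.float64(13.586450242731287)) (array([569.4283395 , -63.02032437,  50.98039141]), np.float64(8.270843612112266))
[([442, 302, 9, 10, 71], [446.0, 306.9])]
cap62 [ 440.24469158 -246.5222827    62.        ] tri (array([ 441.06474243, -248.80225134,   55.96542943]), np.float64(2.5793554254182993))
```
Yaw ≈ +4.8° (press x axis direction = (cos4.8, sin4.8)) => x_p = (0.9965,0.084), y_p=(-0.084,0.9965).
Press origin: from ram: (689.4,-4.3). From knob: origin = knob +14*xp +80*yp... knob = o -14xp -80yp => o = (682.2,-85.8)+(14,1.2)+(-6.7,79.7)=(689.5,-4.9). From bar: bar = o-115xp → o=(563.6+114.6, -16.7+9.7)=(678,-7). Hmm 11mm discrepancy in x. The bar view edge: bar centre at y 376 crop. corner view maybe. If bar at 574.9,-14.3 z=45 → project. Let me compute projection. Base front edge: where? base 225 long; unknown offset. Bar height 45 ok. Perhaps the drawer isn't fully home, e.g. out by 11mm? "0 fully home" possible starting a bit out. The bar tri corners gave 566..569 too. Or height/calibration. Bar corner ends: 96mm apart measured vs 76+... bar "76 mm long" level; corners with outer legs 88? measured outer 96. Hmm scale 96 vs 88 -> maybe the bar is higher? Measured bases 157 vs 160, 219 vs 225, so scale slightly less there. Blur. Doesn't matter; if bar is out of home by 11mm fine. Check with gripper camera anyway. Plate location: gap 38 to the plate; grip bar from above with fingers straddling along x: one finger in 38mm gap (finger thickness ~15mm (117-87)/2), fine. Closing on a bar 12mm, centred.

```bash
python3 inch.py '0 0 0 0 0 0 -0.12 | 0 0 0 0 0 0 -0.12 | 0 0 0 0 0 0 -0.12 | 0 0 0 0 0 0 0' 20
```

Run:
```python
from h import *
C=lambda x,y:(x/3.2+304.7,y/3.2+144.7)
a=np.radians(4.8);xp=np.array([np.cos(a),np.sin(a),0]);yp=np.array([-xp[1],xp[0],0])
o=np.array([689.4,-4.6,0])
print("plate edge z62",onz("top",C(165,320),62), "pred bar px crop",(proj("top",[o-115*xp+[0,0,45],o-71*xp+[0,0,62]])-[304.7,144.7])*3.2)
s=ctrl.read_state();print(s["eef_rot"])
bar=np.array([564,-16.5,0]); print("gap",tool(bar+25*xp+[0,0,230]-s["ee_pos"]), tool(xp))
```

```text
time_s: 0.5
ee_pos: [181.4, 623.9, 239.0]
eef_rot: [-0.0, -0.04, 0.999, -0.0]
wrist_force: [0.2, -0.4, -0.8]
width: 0.72
grasp_force: 0.0
plate edge z62 [609.65167868 -13.12424033  62.        ] pred bar px crop [[165.67701355 362.77178447]
 [161.64440434 309.34288046]]
[-1.56164433e-04 -3.95148656e-02  9.99218863e-01 -4.63901967e-04]
gap [-355.85162127 -668.47635887    9.52641188] [-9.99988773e-01  4.72530349e-03 -3.53065608e-04]
```

The manual's scale: shifts go in shares of 50 mm. Converting my numbers, -22 mm is -0.44, -42 mm is -0.84.

```bash
python3 inch.py '0 -0.44 -0.84 0 0 0 0 | 0 -0.44 -0.84 0 0 0 0 | 0 -0.44 -0.84 0 0 0 0 | 0 -0.44 -0.84 0 0 0 0 | 0 -0.44 -0.84 0 0 0 0 | 0 -0.44 -0.84 0 0 0 0 | 0 -0.44 -0.84 0 0 0 0 | 0 -0.44 -0.84 0 0 0 0'; python3 inch.py '0 -0.44 -0.84 0 0 0 0 | 0 -0.44 -0.84 0 0 0 0 | 0 -0.44 -0.84 0 0 0 0 | 0 -0.44 -0.84 0 0 0 0 | 0 -0.44 -0.84 0 0 0 0 | 0 -0.44 -0.84 0 0 0 0 | 0 -0.44 -0.84 0 0 0 0 | 0 0 0 0 0 0 0 | 0 0 0 0 0 0 0';python3 - <<'E'
from h import *
a=np.radians(4.8);xp=np.array([np.cos(a),np.sin(a),0])
s=ctrl.read_state();bar=np.array([564,-16.5,0]); print("gap",tool(bar+25*xp+[0,0,45]-s["ee_pos"]),s["joint_positions"])
E
```

```text
time_s: 1.3
ee_pos: [383.4, 300.9, 239.6]
eef_rot: [-0.0, -0.037, 0.999, 0.0]
wrist_force: [1.3, 0.2, 1.0]
width: 0.028
grasp_force: 0.0
time_s: 2.2
ee_pos: [559.1, 20.3, 239.2]
eef_rot: [-0.0, -0.036, 0.999, -0.0]
wrist_force: [0.3, 1.7, 0.5]
width: 0.005
grasp_force: 0.0
gap [-27.44555171 -36.663213   194.20407067] [-0.61408409  0.15597118  0.56008732  1.71317507 -0.08539369  1.29764419
  1.6058247 ]
```

Now above the gap (tips at 60, just below plate top would be deeper), then check by picture.

Converted, 40 mm is 0.8, 30 mm is 0.6.

```bash
python3 inch.py '0 -0.28 -0.36 0.6 0 0 0 | 0 -0.27 -0.37 0.8 0 0 0 | 0 0 0 0.8 0 0 0 | 0 0 0 0 0 0 0 | 0 0 0 0 0 0 0'
python3 - <<'E'
from h import *
t=ctrl.capture("top")[:,:,::-1];s=ctrl.capture("side")[:,:,::-1]
A=cv2.resize(t[200:300,300:410],None,fx=3.6,fy=3.6,interpolation=cv2.INTER_CUBIC)
B=cv2.resize(s[240:360,300:420],None,fx=3,fy=3,interpolation=cv2.INTER_CUBIC)
cv2.imwrite("pics/c1.png",np.hstack([A,B]))
E
```

```text
time_s: 2.7
ee_pos: [588.8, -11.3, 130.1]
eef_rot: [-0.001, -0.039, 0.999, 0.0]
wrist_force: [0.9, 0.6, 1.1]
width: 0.006
grasp_force: 0.0
```

View pics/c1.png

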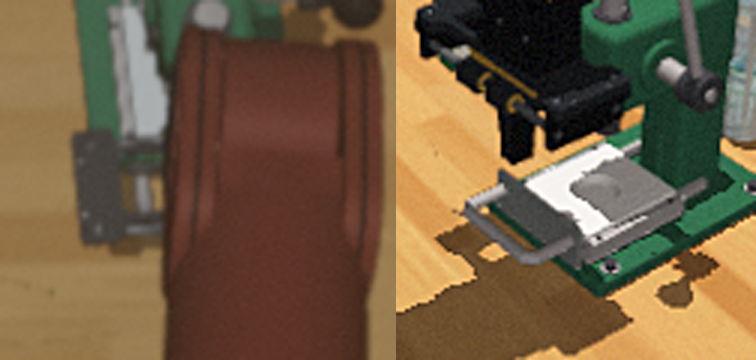

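The closed fingers are over the strip between bar and plate, with the tips at about (515,155) in the side crop. I'll lower in stages, watching the force.

Converted, 25 mm is 0.5, 20 mm is 0.4.

```bash
python3 inch.py '0 0 0 0.5 0 0 0 | 0 0 0 0.4 0 0 0 | 0 0 0 0.2 0 0 0 | 0 0 0 0 0 0 0'; python3 inch.py '0 0 0 0.3 0 0 0 | 0 0 0 0.3 0 0 0 | 0 0 0 0 0 0 0 | 0 0 0 0 0 0 0'
```

```text
time_s: 3.2
ee_pos: [589.2, -12.2, 74.9]
eef_rot: [-0.0, -0.039, 0.999, 0.0]
wrist_force: [-0.8, 0.0, 0.0]
width: 0.005
grasp_force: 0.0
time_s: 3.6
ee_pos: [588.9, -12.9, 44.2]
eef_rot: [-0.001, -0.039, 0.999, -0.0]
wrist_force: [0.4, -0.6, -0.9]
width: 0.007
grasp_force: 0.0
```

```bash
python3 inch.py '0 0.16 0 0 0 0 0 | 0 0.16 0 0 0 0 0 | 0 0.24 0 0 0 0 0 | 0 0.3 0 0 0 0 0 | 0 0.3 0 0 0 0 0 | 0 0.3 0 0 0 0 0 | 0 0.3 0 0 0 0 0 | 0 0.2 0 0 0 0 0 | 0 0.1 0 0 0 0 0 | 0 0 0 0 0 0 0'; python3 inch.py '0 0.1 0 0 0 0 0 | 0 0 0 0 0 0 0'; python3 inch.py '0 0.1 0 0 0 0 0 | 0 0 0 0 0 0 0 | 0 0 0 0 0 0 0'
```

```text
time_s: 4.6
ee_pos: [485.6, -20.5, 44.6]
eef_rot: [-0.0, -0.039, 0.999, 0.0]
wrist_force: [0.1, 0.0, 0.6]
width: 0.007
grasp_force: 0.0
time_s: 4.8
ee_pos: [481.2, -21.0, 44.5]
eef_rot: [-0.0, -0.039, 0.999, 0.0]
wrist_force: [0.3, 0.3, -0.6]
width: 0.007
grasp_force: 0.1
time_s: 5.1
ee_pos: [476.7, -21.4, 44.6]
eef_rot: [0.0, -0.039, 0.999, 0.0]
wrist_force: [2.6, 0.6, -0.8]
width: -0.001
grasp_force: 1.3
```

Converted, 4 mm is 0.08, 3 mm is 0.06.

```bash
python3 inch.py '0 0.08 0 0 0 0 0 | 0 0.06 0 0 0 0 0 | 0 0 0 0 0 0 0'; python3 inch.py '0 0.06 0 0 0 0 0 | 0 0.04 0 0 0 0 0 | 0 0 0 0 0 0 0';  python3 - <<'E'
from h import *
t=ctrl.capture("top")[:,:,::-1]
A=cv2.resize(t[190:340,300:460],None,fx=3.2,fy=3.2,interpolation=cv2.INTER_CUBIC)
s=ctrl.capture("side")[:,:,::-1]
B=cv2.resize(s[240:400,270:400],None,fx=3,fy=3,interpolation=cv2.INTER_CUBIC)
cv2.imwrite("pics/c2.png",np.hstack([A[:480],B]))
E
```

```text
time_s: 5.4
ee_pos: [475.9, -21.4, 46.3]
eef_rot: [0.007, -0.039, 0.999, -0.0]
wrist_force: [25.2, 1.4, -15.6]
width: 0.004
grasp_force: 12.6
time_s: 5.7
ee_pos: [475.6, -21.4, 47.8]
eef_rot: [0.011, -0.039, 0.999, -0.0]
wrist_force: [40.6, 2.8, -24.2]
width: 0.002
grasp_force: 19.9
```

View pics/c2.png

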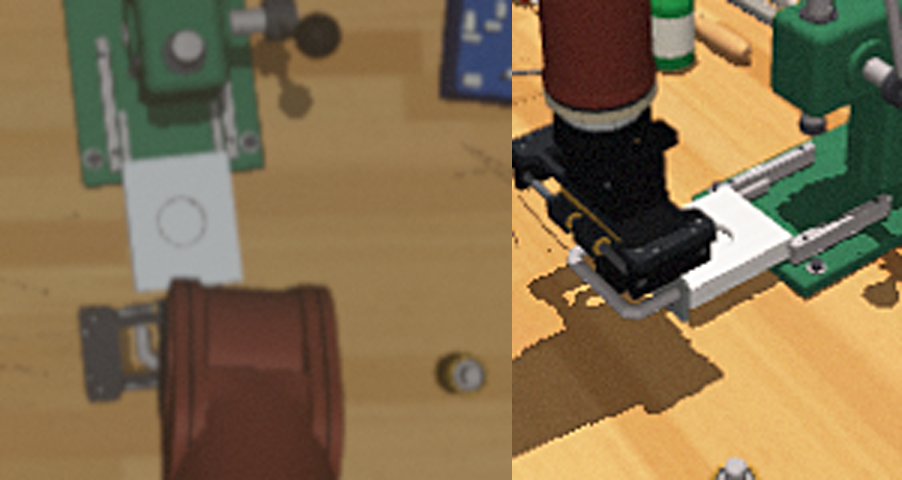

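The drawer stands at its hard stop, and the nest circle shows at crop (181,221), which is top-view (356.6,259). Next: relax, lift, and measure the nest.

Converted, -40 mm is -0.8, -10 mm is -0.2.

```bash
python3 inch.py '0 -0.2 0 0 0 0 0 | 0 -0.1 0 -0.4 0 0 0 | 0 0 0 -0.9 0 0 0 | 0 0 0 -0.9 0 0 0 | 0 0 0 -0.8 0 0 0 | 1 0 0 0 0 0 0 | 1 0 0 0 0 0 0'
python3 - <<'E'
from h import *
T=ctrl.capture("top");t=T[:,:,::-1]
h=cv2.cvtColor(t,cv2.COLOR_BGR2HSV)
b=blobs(t,h[...,1]<75,434,297,456,318);print(b)
c=onz("top",b[0][1],62);print("cart",c)
# nest: ring darkness in drawer area
g=cv2.cvtColor(t,cv2.COLOR_BGR2GRAY)[244:275,343:371].astype(float)
G=cv2.resize(g,None,fx=6,fy=6,interpolation=cv2.INTER_CUBIC).clip(0,255).astype(np.uint8)
print(cv2.HoughCircles(G,cv2.HOUGH_GRADIENT,1,50,param1=60,param2=12,minRadius=30,maxRadius=60))
for uv in[(356.4,258.8)]:print("nest",onz("top",uv,40))
hc=cv2.HoughCircles(G,cv2.HOUGH_GRADIENT,1,50,param1=60,param2=12,minRadius=30,maxRadius=60)
if hc is not None:
    x,y,r=hc[0,0];u=((x+.5)/6-.5+343,(y+.5)/6-.5+244);print(u,r/6,onz("top",u,40))
cv2.imwrite("pics/n.png",G)
s=ctrl.read_state();print("to cart, z150",tool(np.array([c[0],c[1],150])-s["ee_pos"]))
E
```

```text
time_s: 6.5
ee_pos: [479.4, -21.3, 195.0]
eef_rot: [0.0, -0.039, 0.999, 0.0]
wrist_force: [0.6, -0.0, -0.6]
width: 0.108
grasp_force: 0.0
[([442, 302, 9, 10, 73], [445.9, 306.8])]
cart [ 440.51190791 -246.26848572   62.        ]
None
nest [573.09493743 -14.39371521  40.        ]
to cart, z150 [  55.44025754 -221.30734903   43.94658995]
```

Converted, -45.3 mm is -0.906, -44 mm is -0.88.

```bash
python3 inch.py '1 0.36 -0.88 0.2 0 0 0 | 1 0.36 -0.88 0.2 0 0 0 | 1 0.388 -0.88 0.2 0 0 0 | 1 0 -0.88 0.2 0 0 0 | 1 0 -0.906 0.08 0 0 0 | 1 0 0 0 0 0 0 | 1 0 0 0 0 0 0'
python3 - <<'E'
from h import *
g=np.mean([cv2.cvtColor(ctrl.capture("top"),cv2.COLOR_RGB2GRAY).astype(float) for _ in range(6)],0)
p=g[244:275,343:371]
bh=cv2.morphologyEx(p.astype(np.float32),cv2.MORPH_BLACKHAT,np.ones((5,5)))
print(np.array2string(bh[5:26,3:25].astype(int),max_line_width=200))
pts=[]
for c0 in[(356.4,258.8)]:
    yy,xx=np.mgrid[244:275,343:371]; r=np.hypot(xx-c0[0],yy-c0[1]); w=bh*(r>4.5)*(r<10.5); w[w<4]=0
    # algebraic weighted circle fit
    A=np.c_[xx.ravel(),yy.ravel(),np.ones(xx.size)]; b=-(xx**2+yy**2).ravel(); W=np.sqrt(w.ravel())
    a=np.linalg.lstsq(A*W[:,None],b*W,rcond=None)[0]; c=(-a[0]/2,-a[1]/2); print(c,np.sqrt(c[0]**2+c[1]**2-a[2]), onz("top",c,40))
s=ctrl.read_state();print(tool(np.array([440.4,-246.4,32])-s["ee_pos"]))
E
```

```text
time_s: 7.25
ee_pos: [439.7, -246.8, 148.9]
eef_rot: [-0.002, -0.037, 0.999, -0.0]
wrist_force: [0.5, 0.7, -0.2]
width: 0.787
grasp_force: 0.0
[[ 0  0  0  0  0  0  0  0  0  0  0  0  0  0  0  0  0  0  2  5  2  0]
 [ 0  0  0  0  0  0  0  0  1  3  4  3  2  1  0  0  0  0  1  3  1  0]
 [ 0  0  0  0  0  0  2  7 11 12 15 13 12 11  6  1  0  0  0  1  0  0]
 [ 0  0  0  0  0  4 13 20 19 10 10 11 18 28 24 11  2  0  0  0  0  0]
 [ 0  0  0  0  4 11 19 15  9  3  1  3  9 20 33 24 10  2  0  0  0  0]
 [ 0  0  0  3 10 13 10  4  1  0  0  0  0  5 14 17 19  9  1  0  0  0]
 [ 0  0  2  9 16  8  1  0  0  0  0  0  0  0  2  8 23 18  4  0  0  0]
 [ 0  0  4 13 12  3  0  0  0  0  0  0  0  0  0  3 15 23  9  1  0  0]
 [ 0  0  7 19  8  0  0  0  0  0  0  0  0  0  0  0  8 25 15  3  0  0]
 [ 0  1  7 19  5  0  0  0  0  0  0  0  0  0  0  0  5 21 15  3  0  0]
 [ 0  0  6 16  4  0  0  0  0  0  0  0  0  0  0  0  4 16 14  3  0  0]
 [ 0  0  4 13  6  0  0  0  0  0  0  0  0  0  0  0  3 14 12  3  0  0]
 [ 0  0  3 14 16  3  0  0  0  0  0  0  0  0  0  0  9 23 11  1  0  0]
 [ 0  0  2 10 21  7  0  0  0  1  0  0  0  0  0  3 17 26  7  0  0  0]
 [ 0  0  0  5 15 11  4  1  0  0  0  0  0  0  0  8 21 17  3  0  0  0]
 [ 0  0  0  1  7 14 15  6  1  0  0  0  0  1  6 15 15  6  1  0  0  0]
 [ 0  0  0  0  1  7 13 13  7  7  4  2  4  8 13 14  7  1  0  0  0  0]
 [ 0  0  0  0  0  1  5  7 11 18 13  9  8  9  7  5  1  0  0  0  0  0]
 [ 0  0  0  0  0  0  0  2  5 10  8  6  4  3  2  0  0  0  0  0  0  0]
 [ 0  0  0  0  0  0  0  0  0  2  1  1  1  0  0  0  0  0  0  1  0  0]
 [ 0  0  0  0  0  0  0  0  0  0  0  0  0  0  0  0  0  0  0  0  0  0]]
(np.float64(356.2230141164607), np.float64(258.81429331349204)) 7.353774734223684 [573.06470836 -13.91210334  40.        ]
[  1.32268972  -1.34240936 118.54704502]
```

```bash
python3 inch.py '1 0 0 0.8 0 0 0 | 1 0 0 0.8 0 0 0 | 1 0 0 0.5 0 0 0 | 1 0 0 0.24 0 0 0 | 1 0 0 0 0 0 0 | 1 0 0 0 0 0 0'
python3 - <<'E'
from h import *
s=ctrl.read_state();print(s["ee_pos"],s["width"],tool(np.array([440.4,-246.4,32])-s["ee_pos"]))
E
```

```text
time_s: 8.15
ee_pos: [442.1, -246.4, 34.6]
eef_rot: [0.001, -0.039, 0.999, -0.0]
wrist_force: [0.2, -0.1, 1.1]
width: 0.999
grasp_force: 0.0
[ 442.05117282 -246.39321143   34.60258699] 0.9985168112391499 [1.64958862 0.12205429 2.60073777]
```

```bash
python3 inch.py '1 0.032 0 0.02 0 0 0 | 1 0 0 0 0 0 0 | 0.3 0 0 0 0 0 0 | 0.3 0 0 0 0 0 0 | 0.3 0 0 0 0 0 0 | 0.3 0 0 0 0 0 0 | 0.3 0 0 0 0 0 0 | 0.3 0 0 0 0 0 0' 25; python3 inch.py '0.3 0 0 0 0 0 0 | 0.3 0 0 0 0 0 0 | 0.3 0 0 -0.4 0 0 0 | 0.3 0 0 -0.8 0 0 0 | 0.3 0 0 -0.4 0 0 0 | 0.3 0 0 0 0 0 0 | 0.3 0 0 0 0 0 0'
python3 - <<'E'
from h import *
s=ctrl.read_state();print(s["ee_pos"],tool(np.array([573.1,-13.9,112])-s["ee_pos"]))
T=ctrl.capture("side")[:,:,::-1]
cv2.imwrite("pics/s3.png",cv2.resize(T[300:440,270:420],None,fx=3.5,fy=3.5))
E
```

```text
time_s: 8.95
ee_pos: [439.7, -246.3, 32.5]
eef_rot: [-0.0, -0.039, 0.999, -0.0]
wrist_force: [0.4, 0.1, -0.9]
width: 0.538
grasp_force: 0.0
time_s: 9.65
ee_pos: [439.6, -245.8, 112.0]
eef_rot: [0.0, -0.039, 0.999, 0.0]
wrist_force: [0.3, 0.8, -3.2]
width: 0.387
grasp_force: 25.0
[ 439.62209512 -245.75895917  112.04878294] [-151.07534787  220.79654373    0.23656104]
```

View pics/s3.png

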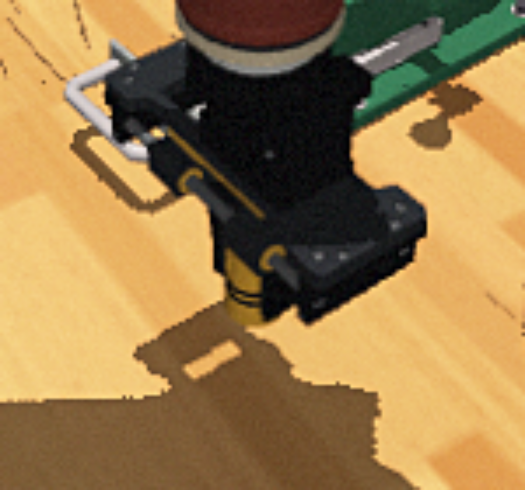

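The cartridge hangs between the pads, upright, with its foot at about (245,310) in the crop. The opening is 33.7 mm, which matches the housing. Carrying it to the nest.

Converted, 22 mm is 0.44, -15 mm is -0.3.

```bash
python3 inch.py '0.3 -0.3 0.44 0 0 0 0 | 0.3 -0.5 0.74 0 0 0 0 | 0.3 -0.5 0.74 0 0 0 0 | 0.3 -0.5 0.74 0 0 0 0 | 0.3 -0.5 0.74 0 0 0 0 | 0.3 -0.4 0.58 0 0 0 0 | 0.3 -0.2 0.28 0 0 0 0 | 0.3 -0.106 0.156 0 0 0 0 | 0.3 0 0 0 0 0 0 | 0.3 0 0 0 0 0 0'
python3 - <<'E'
from h import *
s=ctrl.read_state();print(s["wrist_force"],tool(np.array([572.3,-13.9,75])-s["ee_pos"]))
E
```

```text
time_s: 10.7
ee_pos: [571.7, -16.5, 112.1]
eef_rot: [-0.001, -0.038, 0.999, -0.0]
wrist_force: [0.1, 0.2, -3.0]
width: 0.384
grasp_force: 25.0
[ 0.05996985  0.23533886 -2.97093359] [-0.80459404  2.58183059 37.08373385]
```

```bash
python3 inch.py '0.3 -0.01 0.04 0.4 0 0 0 | 0.3 0 0 0.26 0 0 0 | 0.3 0 0 0 0 0 0 | 0.3 0 0 0 0 0 0'
python3 - <<'E'
from h import *
s=ctrl.read_state();print(s["ee_pos"],s["wrist_force"],tool(np.array([572.3,-13.9,75])-s["ee_pos"]))
E
```

```text
time_s: 11.1
ee_pos: [572.6, -13.5, 79.6]
eef_rot: [-0.0, -0.038, 0.999, -0.0]
wrist_force: [1.3, -0.1, -2.2]
width: 0.382
grasp_force: 25.0
[572.56228346 -13.52667114  79.63084213] [ 1.25012131 -0.08575524 -2.15474788] [ 0.28677437 -0.35082989  4.6311494 ]
```

Converted, 4 mm is 0.08, 3 mm is 0.06.

```bash
python3 inch.py '0.3 0 0 0.08 0 0 0 | 0.3 0 0 0.06 0 0 0 | 0.3 0 0 0 0 0 0';  python3 inch.py '0.3 0 0 0.06 0 0 0 | 0.3 0 0 0.04 0 0 0 | 0.3 0 0 0 0 0 0 | 0.3 0 0 0 0 0 0'
```

```text
time_s: 11.4
ee_pos: [572.8, -12.6, 72.4]
eef_rot: [-0.0, -0.039, 0.999, -0.0]
wrist_force: [0.4, 0.2, -2.4]
width: 0.384
grasp_force: 25.0
time_s: 11.8
ee_pos: [573.4, -13.7, 67.7]
eef_rot: [0.001, -0.038, 0.999, -0.001]
wrist_force: [1.8, -4.4, -2.2]
width: 0.382
grasp_force: 25.0
```

Inside the mouth, with slight side contact. Ease the sideways load and go on down.

```bash
python3 inch.py '0.3 0 -0.016 0.03 0 0 0 | 0.3 0 0 0.03 0 0 0 | 0.3 0 0 0 0 0 0';  python3 inch.py '0.3 0 0 0.03 0 0 0 | 0.3 0 0 0.016 0 0 0 | 0.3 0 0 0 0 0 0 | 0.3 0 0 0 0 0 0'
```

```text
time_s: 12.1
ee_pos: [573.2, -14.0, 64.5]
eef_rot: [0.0, -0.038, 0.999, -0.0]
wrist_force: [2.1, -4.4, -1.8]
width: 0.386
grasp_force: 25.0
time_s: 12.5
ee_pos: [573.3, -14.0, 62.6]
eef_rot: [0.0, -0.038, 0.999, -0.0]
wrist_force: [0.5, -5.0, 1.7]
width: 0.386
grasp_force: 25.0
```

```bash
python3 inch.py '0.3 0 -0.016 0 0 0 0 | 0.3 0 0 0 0 0 0 | 0.65 0 0 0 0 0 0 | 0.65 0 0 0 0 0 0 | 0.65 0 0 0 0 0 0 | 0.65 0 0 0 0 0 0 | 0.65 0 0 0 0 0 0';python3 inch.py '0.65 0 0 -0.3 0 0 0 | 0.65 0 0 -0.6 0 0 0 | 0.65 0 0 -0.9 0 0 0 | 0.65 0.6 0 -0.6 0 0 0 | 0 1 0 0 0 0 0 | 0 1 0 0 0 0 0 | 0 0.4 0 0 0 0 0 | 0 0 0 0 0 0 0 | 0 0 0 0 0 0 0'
python3 - <<'E'
from h import *
T=ctrl.capture("top")[:,:,::-1];S=ctrl.capture("side")[:,:,::-1]
A=cv2.resize(T[200:320,310:420],None,fx=3.6,fy=3.6);B=cv2.resize(S[240:360,290:400],None,fx=3.6,fy=3.6)
cv2.imwrite("pics/s4.png",np.hstack([A,B]))
E
```

```text
time_s: 13.2
ee_pos: [572.9, -13.9, 62.1]
eef_rot: [-0.0, -0.039, 0.999, 0.0]
wrist_force: [-0.1, -1.1, 0.7]
width: 0.639
grasp_force: 0.0
time_s: 14.1
ee_pos: [424.1, -25.6, 183.4]
eef_rot: [0.001, -0.039, 0.999, 0.001]
wrist_force: [1.0, 1.1, -0.4]
width: 0.279
grasp_force: 0.0
```

View pics/s4.png

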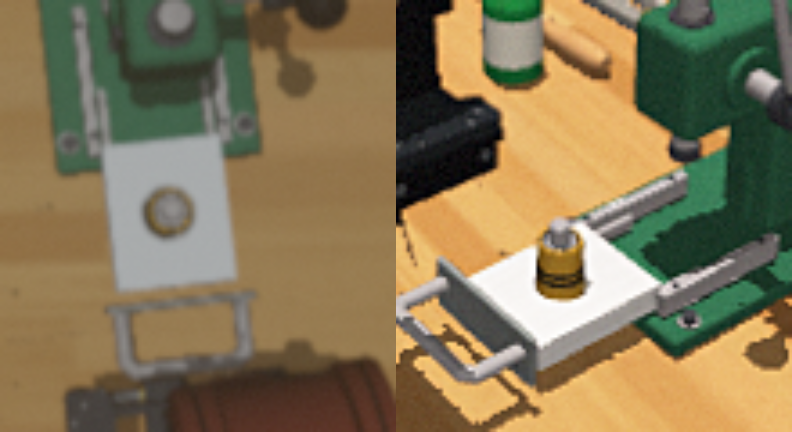

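The cartridge stands upright in the nest, at (168,212) in the top crop, and the side view agrees. Next: go down in front of the bar with the fingers closed and push on its middle.

```bash
python3 - <<'E'
from h import *
print("bar",onz("top",(183/3.6+309.7,363/3.6+199.7),45))
E
python3 inch.py '0 -0.18 -0.04 0 0 0 0 | 0 0 0 0.8 0 0 0 | 0 0 0 0.8 0 0 0 | 0 0 0 0.4 0 0 0 | 0 0 0 0 0 0 0 | 0 0 0 0 0 0 0'; python3 -c "
from h import *
print(ctrl.read_state()['joint_positions'])"
```

```text
bar [460.55642646 -22.23747274  45.        ]
time_s: 14.8
ee_pos: [433.5, -27.6, 82.6]
eef_rot: [-0.0, -0.038, 0.999, -0.001]
wrist_force: [0.1, 0.0, 0.5]
width: 0.001
grasp_force: 0.0
[-0.78955664  0.03421323  0.77392572  2.17797273 -0.02695612  0.93992118
  1.64751791]
```

```bash
python3 inch.py '0 0 0.02 0.4 0 0 0 | 0 0 0.02 0.32 0 0 0 | 0 0 0 0 0 0 0 | 0 0 0 0 0 0 0'; python3 inch.py '0 -0.12 0 0 0 0 0 | 0 -0.12 0 0 0 0 0 | 0 -0.16 0 0 0 0 0 | 0 -0.2 0 0 0 0 0 | 0 -0.2 0 0 0 0 0 | 0 -0.2 0 0 0 0 0 | 0 -0.2 0 0 0 0 0 | 0 -0.2 0 0 0 0 0 | 0 0 0 0 0 0 0'
```

```text
time_s: 15.2
ee_pos: [433.5, -25.2, 47.5]
eef_rot: [0.001, -0.039, 0.999, -0.0]
wrist_force: [-0.5, 0.6, -0.4]
width: 0.003
grasp_force: 0.0
time_s: 16.1
ee_pos: [504.2, -19.7, 46.4]
eef_rot: [0.001, -0.039, 0.999, -0.001]
wrist_force: [-0.1, 0.6, 1.0]
width: 0.006
grasp_force: 0.0
```

```bash
python3 inch.py '0 -0.2 0 0 0 0 0 | 0 -0.2 0 0 0 0 0 | 0 -0.2 0 0 0 0 0 | 0 -0.16 0 0 0 0 0 | 0 -0.12 0 0 0 0 0 | 0 -0.08 0 0 0 0 0 | 0 -0.06 0 0 0 0 0 | 0 0 0 0 0 0 0'; python3 inch.py '0 -0.06 0 0 0 0 0 | 0 -0.04 0 0 0 0 0 | 0 0 0 0 0 0 0 | 0 0 0 0 0 0 0'
```

```text
time_s: 16.9
ee_pos: [553.8, -15.6, 46.4]
eef_rot: [0.0, -0.039, 0.999, -0.0]
wrist_force: [0.0, -0.7, -0.4]
width: 0.003
grasp_force: 0.0
time_s: 17.3
ee_pos: [557.7, -15.2, 46.2]
eef_rot: [-0.0, -0.039, 0.999, 0.0]
wrist_force: [-4.9, -0.1, 3.3]
width: 0.008
grasp_force: 2.5
```

Converted, -2 mm is -0.04.

```bash
python3 inch.py '0 -0.04 0 0 0 0 0 | 0 -0.04 0 0 0 0 0 | 0 0 0 0 0 0 0'; python3 inch.py '0 -0.04 0 0 0 0 0 | 0 -0.04 0 0 0 0 0 | 0 0 0 0 0 0 0 | 0 0 0 0 0 0 0'
```

```text
time_s: 17.6
ee_pos: [558.1, -15.3, 45.4]
eef_rot: [-0.004, -0.038, 0.999, 0.001]
wrist_force: [-19.3, 0.4, 13.8]
width: 0.007
grasp_force: 9.9
time_s: 18.0
ee_pos: [558.4, -15.4, 44.7]
eef_rot: [-0.008, -0.038, 0.999, 0.001]
wrist_force: [-34.5, -1.7, 23.9]
width: 0.004
grasp_force: 18.0
```

Hard stop reached, with the TCP at 558 as predicted. Backing off, then rising.

```bash
python3 inch.py '0 0.3 0 0 0 0 0 | 0 0.3 0 0 0 0 0 | 0.7 0 0 -0.9 0 0 0 | 0.7 0 0 -0.9 0 0 0 | 0.7 0 0 -0.9 0 0 0 | 0.7 0 0 -0.9 0 0 0 | 0.7 0 0 -0.9 0 0 0 | 0.7 0 0 -0.9 0 0 0 | 0.7 0 0 -0.9 0 0 0 | 0.7 0 0 -0.9 0 0 0'; python3 inch.py '0.7 0 0 0 0 0 0 | 0.7 0 0 0 0 0 0'
python3 - <<'E'
from h import *
S=ctrl.capture("side")[:,:,::-1];T=ctrl.capture("top")[:,:,::-1]
cv2.imwrite("pics/s5.png",np.hstack([cv2.resize(S[200:350,310:440],None,fx=3,fy=3),cv2.resize(T[150:300,310:420],None,fx=3,fy=3)]))
s=ctrl.read_state();print(tool(np.array([682.2,-85.8,318])-s["ee_pos"]),s["joint_positions"])
E
```

```text
time_s: 19.0
ee_pos: [536.4, -17.1, 408.8]
eef_rot: [0.001, -0.039, 0.999, 0.001]
wrist_force: [0.9, -0.3, 0.0]
width: 0.642
grasp_force: 0.0
time_s: 19.2
ee_pos: [537.0, -17.1, 407.4]
eef_rot: [0.002, -0.038, 0.999, 0.0]
wrist_force: [-0.1, -0.4, -0.3]
width: 0.691
grasp_force: 0.0
[-140.36762715  -79.96201367   87.41853435] [-0.81002186  0.05389434  0.80905521  1.48178206 -0.03903053  1.62301172
  1.64426811]
```

View pics/s5.png

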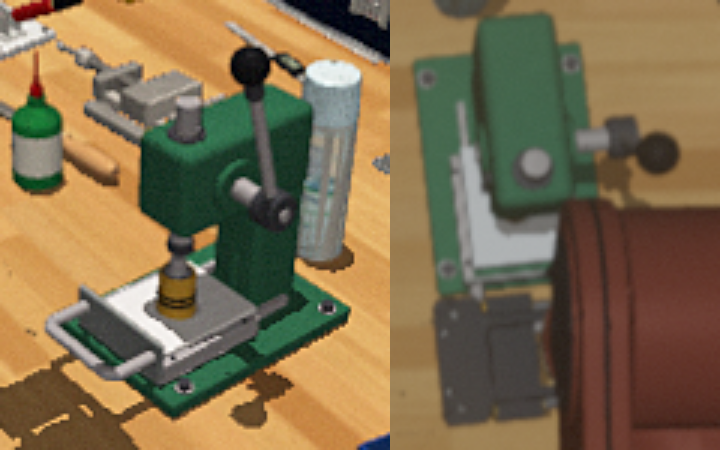

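The drawer is home and the cartridge is under the ram. The knob is still at rest, at (250,67) in the crop. Moving over it and checking alignment before gripping.

Converted, -25 mm is -0.5, -5 mm is -0.1.

```bash
python3 inch.py '0.7 -0.7 -0.4 0 0 0 0 | 0.7 -0.7 -0.4 0 0 0 0 | 0.7 -0.7 -0.4 0 0 0 0 | 0.7 -0.5 -0.3 0 0 0 0 | 0.7 -0.2 -0.1 0 0 0 0 | 0.7 0 0 0 0 0 0 | 0.7 0 0 0 0 0 0'
python3 - <<'E'
from h import *
s=ctrl.read_state();print(tool(np.array([682.2,-85.8,317])-s["ee_pos"]))
E
```

```text
time_s: 20.0
ee_pos: [681.5, -86.1, 405.2]
eef_rot: [-0.001, -0.038, 0.999, -0.0]
wrist_force: [-0.3, -0.8, 0.7]
width: 0.701
grasp_force: 0.0
[-0.85493899  0.28925866 88.2312527 ]
```

```bash
python3 inch.py '0.7 0 0 0.7 0 0 0 | 0.7 0 0 0.7 0 0 0 | 0.7 0 0 0.36 0 0 0 | 0.7 0 0 0 0 0 0 | 0.7 0 0 0 0 0 0'; python3 inch.py '0.2 0 0 0 0 0 0 | 0.2 0 0 0 0 0 0 | 0.2 0 0 0 0 0 0 | 0.2 0 0 0 0 0 0 | 0.2 0 0 0 0 0 0 | 0.2 0 0 0 0 0 0 | 0.2 0 0 0 0 0 0' 45
python3 - <<'E'
from h import *
s=ctrl.read_state();print(s["ee_pos"],tool(np.array([682.2,-85.8,317])-s["ee_pos"]))
E
```

```text
time_s: 20.5
ee_pos: [681.6, -85.2, 319.4]
eef_rot: [0.0, -0.039, 0.999, 0.0]
wrist_force: [1.0, 0.4, 0.8]
width: 0.702
grasp_force: 0.0
time_s: 21.2
ee_pos: [682.0, -86.3, 318.5]
eef_rot: [0.0, -0.038, 0.999, -0.0]
wrist_force: [0.4, -2.1, 1.0]
width: 0.344
grasp_force: 45.0
[682.01553936 -86.33842041 318.48196596] [-0.22468729  0.52344689  1.48177743]
```

The manual's scale: shifts go in shares of 50 mm. Converting my numbers, 10.6 mm is 0.212, 10.5 mm is 0.21.

```bash
python3 inch.py '0.2 0.212 0 0.066 0 0 0 | 0.2 0.206 0 0.084 0 0 0 | 0.2 0.21 0 0.104 0 0 0 | 0.2 0.204 0 0.12 0 0 0 | 0.2 0.192 0 0.136 0 0 0 | 0.2 0.182 0 0.15 0 0 0 | 0.2 0 0 0 0 0 0'; python3 inch.py '0.2 0.15 0 0.148 0 0 0 | 0.2 0.14 0 0.154 0 0 0 | 0.2 0.128 0 0.166 0 0 0 | 0.2 0.118 0 0.172 0 0 0 | 0.2 0 0 0 0 0 0 | 0.2 0 0 0 0 0 0'
```

```text
time_s: 21.9
ee_pos: [621.6, -91.7, 285.7]
eef_rot: [0.001, -0.038, 0.999, -0.0]
wrist_force: [2.7, -4.5, 4.5]
width: 0.347
grasp_force: 45.1
time_s: 22.5
ee_pos: [595.6, -94.0, 254.5]
eef_rot: [0.001, -0.038, 0.999, -0.001]
wrist_force: [-1.6, -4.7, 7.8]
width: 0.343
grasp_force: 45.1
```

Converted, 10 mm is 0.2, 9.7 mm is 0.194.

```bash
python3 inch.py '0.2 0.104 0 0.18 0 0 0 | 0.2 0.092 0 0.19 0 0 0 | 0.2 0.078 0 0.194 0 0 0 | 0.2 0.066 0 0.2 0 0 0 | 0.2 0 0 0 0 0 0'; python3 inch.py '0.2 0.05 0 0.202 0 0 0 | 0.2 0.036 0 0.206 0 0 0 | 0.2 0.022 0 0.208 0 0 0 | 0.2 0.008 0 0.21 0 0 0 | 0.2 0 0 0 0 0 0 | 0.2 0 0 0 0 0 0 | 0.2 0 0 0 0 0 0'
```

```text
time_s: 23.0
ee_pos: [578.3, -95.6, 215.4]
eef_rot: [0.0, -0.038, 0.999, -0.001]
wrist_force: [-0.7, -5.2, 8.6]
width: 0.333
grasp_force: 44.8
time_s: 23.7
ee_pos: [572.3, -96.1, 174.7]
eef_rot: [-0.0, -0.038, 0.999, -0.001]
wrist_force: [-5.1, -5.4, 8.5]
width: 0.339
grasp_force: 44.3
```

Run:
```python
from h import *
S=ctrl.capture("side")[:,:,::-1]
cv2.imwrite("pics/s6.png",cv2.resize(S[190:350,310:450],None,fx=3.7,fy=3.7,interpolation=cv2.INTER_CUBIC))
a=np.radians(4.8);xp=np.array([np.cos(a),np.sin(a),0]);o=np.array([689.4,-4.6,0])
print(proj("side",[o-124*xp-80*np.array([-xp[1],xp[0],0])+[0,0,175],o+26*xp-80*np.array([-xp[1],xp[0],0])+[0,0,175],o+[0,0,243-18]]))
```

```text
[[354.10749356 291.13312236]
 [400.54738946 269.27042425]
 [371.91197175 242.17593989]]
```

View pics/s6.png

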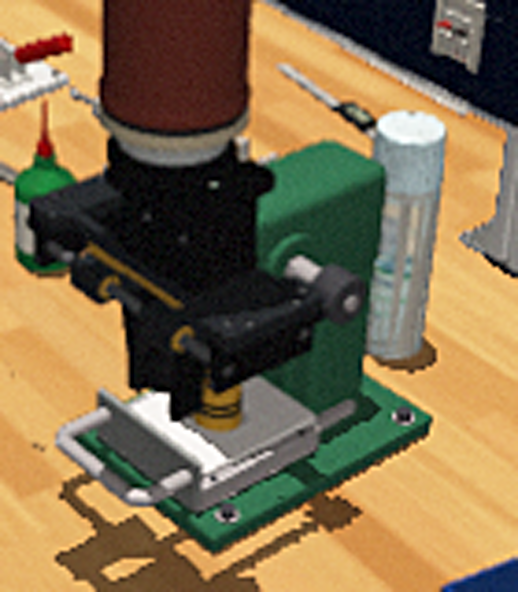

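The knob is hidden by the gripper, but its shadow and the 8.5 N load fit a level lever. TCP height is 174.7 against 175 wanted, and the cartridge is upright with the drawer home. Handing in.

```bash
python3 -c "
from plant import ctrl
print(ctrl.hand_in())"
```

```text
the job is handed in; nothing more can be done
None
```

The job is handed in, with the cartridge seated in the nest, the drawer home and the gripper still holding the knob with the lever about level. No verdict came back, and the cap depth and knob were hidden by the gripper: level rests on the tool height (174.7 mm, 175 wanted) and the 8.5 N load.

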